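Click the hold-down bolt tight

ROBOT

A 6-joint arm with a two-finger parallel gripper is mounted at the origin on the work surface. World frame = base frame: x ahead of the robot, y to its left, z up, the work surface at z = 0. Lengths are in m, angles in rad, forces in N, time in s.
With the tool pointing down it reaches from about 0.25 to 0.85 m from the base axis. Payload 12.5 kg.
Tool frame: the origin (TCP) lies midway between the tips of the shut fingers; the grasp point (between the pads) lies 19 mm behind it; z points along the fingers, y is the line along which they close (so a half turn about z gives the same grasp; the last joint's range is limited). The gripper opens to 93 mm and grips with 3 to 60 N. Pads are 15 mm wide; open, the fingers measure 128 mm over their backs; the gripper's body (75 mm by 188 mm) begins 65 mm behind the grasp point.
Start: joints at [-1.224, 0.351, 1.652, -0, 1.139, -0.085], TCP at [0.23, -0.499, 0.187] pointing down, gripper open.
Joint ranges: [-2.75, 2.75], [-0.79, 2.1], [0.01, 2.65], [-1.57, 4.71], [0.07, 3.14], [-2.87, 2.87]. Speed limits (rad/s): [2.22, 2.22, 2.79, 3.14, 3.14, 3.14].

INTERFACE

Orientations are given as a rotation vector (axis times angle).
In Python, from workcell import read_state, get_image, sign_off gives the robot as it stands.
- The arm moves only by the shell command python3 -m crank 'ROWS' [FORCE]. ROWS is JSON, a list that holds one entry, the list of rows, each a list of 5 numbers: the closure in counts, from 0 (fully open) to 255 (shut), then the shift along the tool's x, y, z in mm, then the turn about the tool's z in degrees. A call has exactly 8 rows; each row is the pose to reach, as a shift and turn from the pose commanded when the call began, along the tool's axes at that moment; what a row does not reach only later rows make up. A row lasts 1/8 s, in which the tool goes at most 62.5 mm and 10.7 degrees, less where a joint would pass 70% of its speed; a pose out of reach is approached as far as the arm can. A call with a gripper value outside its range is refused whole. The fingers move at their own pace and stop on an object; FORCE is the grip in N (left out, the last holds). Time passes only in rows, so rows that repeat a pose let the fingers close, or fill a call up. It gives the time, the measured TCP pose, the force, the opening and the grip force at its end, in the units of the state.
- read_state(): the state, without advancing time (a new reading comes with each control period).
- get_image(name): name is "scene" or "side" or "wrist"; returns a dict with "pixels" (420x560x3 uint8, blue, green, red), "z_map" (420x560 float32, m along the optical axis (not along the pixel's ray), 0 where there is no reading), "mtx" (3x3 intrinsics, pixels), "R" (3x3) and "t" (3): a world point X has camera coordinates R X + t; the wrist camera has in their place "hand_eye" (4x4, takes a point from camera to tool coordinates, whose origin is the TCP and whose axes are the flange's). Camera axes: x right, y down, z forward; pixel columns grow to the right and rows downward; lengths in m; the calibration is good to about 2 mm. The wrist camera is an equidistant fisheye: a pixel r from the principal point sees the ray r / f radians off the axis. A picture is of the moment at which its call begins: read the wrist's pose just before it.
- sign_off(): hands the job in; it is judged then, once.
The state is a dict: "time_s": time; "qpos": joint angles; "dq": joint speeds; "effort": joint torques, N m; "tool_pos": TCP position; "tcp_rot": TCP orientation; "ft_force": force on the tool from outside, world axes, zero at the start; "torque": the same for the moment, N m; "opening": finger opening in m; "grip_force": force on a finger pad.
Only numpy, scipy, OpenCV 4.12 (cv2) and the standard library are available. Lean on these libraries where they do the work, as an engineer would, in place of code of your own. Each camera call takes 0.05 s, during which the arm holds its last target. There are 200 camera calls.

TASK

The bench hole punch has come loose on the desk. Pick up the click wrench, seat its socket fully down over the oblong head of the punch's hold-down bolt, and turn it gently clockwise (seen from above) until the handle breaks over with a click, then stop at once, before the handle runs on to its stop. Do not turn the bolt back; let go of the wrench, leaving it sitting on the bolt, and leave the other things on the desk where they are.

Things in the scene. Friction and masses are not known exactly. Their poses are not given: they have to be found in the camera images.
- wrench: Click wrench, steel, about 0.54 kg, lying flat on the desk, socket down. Origin: centre of the underside of its head, a block 74 mm (x) by 42 mm (y) by 40 mm high; z up. The handle runs from the head along -x, to 237 mm from the origin. A strap over the head reaches 49 mm above the underside.
- wrench_socket (a point): Same point as the wrench's origin: centre of the opening of the oblong socket in the head's underside, 54 mm long (along the wrench's x, as the handle) by 18 mm wide, 22 mm deep.
- wrench_grip (a point): Middle of the handle's flat-sided bar, 115 mm behind the socket axis, 23 mm above the head's underside, near the balance point; x points to the head, z up. The bar is 22 mm wide and 26 mm high (10 to 36 mm above the underside), bare from 70 to 190 mm behind the socket axis; then a black end block 36 mm wide, 44 mm high, level with the underside.
- wrench_pivot (a point): The handle turns on the head about this upright axis through the socket. It stays in line until the clockwise torque is about 1.25 N m (11 N sideways at wrench_grip); then it breaks over: it swings clockwise past the head, the torque falling steadily to half at 0.1 rad, up to a hard stop at 0.18 rad. Keep below 0.15 rad. Let go, it springs back in line.
- punch: Bench hole punch, grey, does not move. Origin on the desk, on the bolt's axis. Foot plate 12 mm thick, 120 mm wide (y), from 50 mm to -x to 180 mm to +x of the origin; punch body and lever, up to 230 mm high, from 50 mm on to +x. The wrench's handle must be on the free side, towards the punch's -x.
- bolt_lug (a point): Bolt head: a flange 62 mm across and on it an oblong lug, 50 mm (x) by 14 mm (y), 16 mm high, top 6 mm sloped in. Origin on the upright bolt axis, on the flange's top (24 mm above the desk). Seated, the wrench's underside lies on the flange, the lug has 2 mm of room each side (about 0.1 rad of play); put its +x along the lug's +x and the handle is on the free side.
- bolt (a joint): Angle of the bolt, rad, growing as it is turned clockwise (tighter). It starts between 0 and 0.3, needs about 0.5 N m at first, rising to over 1 N m as it tightens, and stays where it is left. The angle at which it is tight is not marked: only the click tells. The whole job turns it by less than 1 rad.
- dish: White ceramic dish, 110 mm across, 28 mm high. Bystander.
- block: Small wooden block, 60 x 40 x 35 mm. Bystander.
- set_square: Clear plastic set square, 160 x 140 mm, 4 mm thick, lying flat. Bystander.
- tape_gun: Blue tape gun, about 160 mm long, 140 mm high. Bystander.
- pencil_pot: Dark steel pot, 76 mm across, 100 mm high. Bystander.
- sleeve_jar: Small closed jar, 60 mm across, 70 mm high. Bystander.
- steel_rule: Steel rule, 300 x 30 x 4 mm, lying flat. Bystander.

How it is judged:
On the way, in this order (a step that is already met when the one before it is completed fails the run):
1. the wrench is seated on the bolt head, fully down (horizontal distance between wrench_socket and bolt_lug below 0.006 m and z of wrench_socket in the frame of bolt_lug below 0.007 m and angle between wrench's own z axis and vertical below 0.2 rad), for 0.2 s.
2. the wrench, seated, has broken over (handle over 0.04 rad out of line with the head) (all of step 1 and angle between the x axis of wrench_grip and the x axis of wrench, either way round above 0.04 rad), for 0.05 s.
At the end, for the whole second after the job is handed in: The bolt is within 0.1 rad of its angle at the click; the wrench is let go, its handle in line (0.03 rad), at rest on the bolt: socket centre within 6 mm of the bolt axis, underside under 7 mm above the flange, tilt under 0.2 rad (all of step 1 and value of joint bolt between 0.77 and 0.97 rad and angle between the x axis of wrench_grip and the x axis of wrench, either way round below 0.03 rad and linear speed of wrench below 0.02 m/s); the robot touches nothing.
It fails at once if the handle was pushed on after the click, close to its stop (over 0.15 rad out of line) (angle between the x axis of wrench_grip and the x axis of wrench, either way round above 0.15 rad).
It fails at once if the bolt was over-tightened (value of joint bolt above 1 rad).
It fails at once if the wrench was forced on the punch or its bolt (over 110 N) (contact force between wrench and punch above 110 N).
It fails at once if a bystander was shifted more than 30 mm (distance of any of dish, block, set_square, tape_gun, pencil_pot, sleeve_jar, steel_rule from where it was at the start of the episode above 0.03 m).
It also fails if it takes over 72 s, if anything falls off the work surface, if the arm or the gripper's body presses on something with over 40 N, if the wrist force passes 120 N, or if a joint passes its speed limit or range.

## Working session

There is one attempt and no reset: what is moved stays moved. The work goes in short steps, Python scripts to look and compute and a shell command to move; the robot and the scene stay as the last step left them, time stands still between calls to the robot, and variables do not carry over. Pictures are saved under pics/ and viewed, at most 13 in all, crops included, and the job is handed in when it is done.

```bash
mkdir -p pics
python3 - <<'E'
from workcell import *
import cv2,numpy as np
s=read_state();print(s)
for n in("scene","side"):
    g=get_image(n);cv2.imwrite(f"pics/{n}0.png",g["pixels"]);np.savez(f"{n}0.npz",**{k:v for k,v in g.items()})
    print(n,g["mtx"],g["R"],g["t"])
E
```

```text
{'time_s': 0.0, 'qpos': array([-1.22359829e+00,  3.51215823e-01,  1.65237766e+00, -2.17487004e-05,
        1.13911323e+00, -8.46058631e-02]), 'dq': array([-0.00058212, -0.00019682,  0.00033464,  0.00051752, -0.00096633,
       -0.00051915]), 'effort': array([ 4.13805856e-04, -4.97327793e+01, -2.85254574e+01,  6.99149980e-02,
        2.56857206e-02, -1.05663848e-04]), 'tool_pos': array([ 0.23007187, -0.49916936,  0.18643028]), 'tcp_rot': array([-3.06757671e+00, -6.72796676e-01,  2.59765010e-04]), 'ft_force': array([-0.23582853,  1.16703117, -0.62727489]), 'torque': array([0.00242829, 0.04229157, 0.00870078]), 'grip_force': 0.0, 'opening': 0.09289138466515845}
scene [[461.14787633   0.         276.08785459]
 [  0.         461.14787633 206.09469562]
 [  0.           0.           1.        ]] [[-0.64827591  0.76140166 -0.00242138]
 [ 0.62290747  0.5285244  -0.57675666]
 [-0.43786372 -0.37540574 -0.81691242]] [ 0.34541273 -0.32684681  1.66358757]
side [[435.56924457   0.         275.22373673]
 [  0.         435.56924457 212.04413465]
 [  0.           0.           1.        ]] [[-0.99224353 -0.12277466  0.0194722 ]
 [-0.08002117  0.5109766  -0.85586186]
 [ 0.09512831 -0.85078158 -0.51683779]] [0.55419684 0.09474948 0.97957888]
```

View pics/scene0.png

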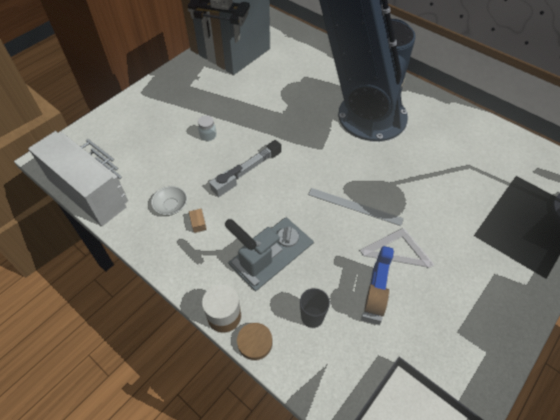

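View pics/side0.png

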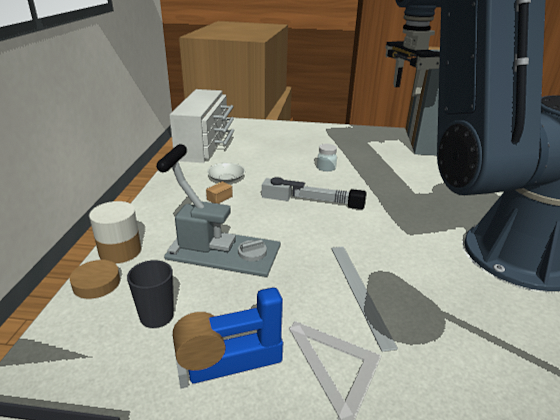

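The scene view shows the wrench with its head at about (222,183) and its black end at (277,150). The punch bolt is at about (287,236), with the plate's free end up and to the right. In the side view the bolt is at (252,247) and the wrench spans (275,190) to (357,199).

```bash
cat > h.py <<'E'
import numpy as np,cv2
def cloud(d):
    z=d["z_map"];v,u=np.mgrid[:420,:560];K=d["mtx"]
    c=np.stack([(u-K[0,2])/K[0,0]*z,(v-K[1,2])/K[1,1]*z,z],-1)
    return (c-d["t"])@d["R"]
def ray(d,u,v,h):
    K=d["mtx"];r=np.array([(u-K[0,2])/K[0,0],(v-K[1,2])/K[1,1],1])@d["R"];o=-d["R"].T@d["t"]
    return o+r*(h-o[2])/r[2]
E
python3 - <<'E'
from h import *
for n in("scene","side"):
    d=np.load(n+"0.npz");P=cloud(d);x0,y0,x1,y1={"scene":(195,130,330,300),"side":(150,140,380,290)}[n]
    pts={"scene":[(222,183),(277,150),(287,236),(285,221),(312,243)],"side":[(275,190),(357,199),(252,247)]}[n]
    for p in pts: print(n,p,P[p[1],p[0]].round(3),"ray z=.04",ray(d,*p,.03).round(3))
    im=d["pixels"][y0:y1,x0:x1];s=780//(x1-x0)
    s=min(s,600//(y1-y0)); cv2.imwrite(f"pics/{n}c.png",cv2.resize(im,None,fx=s,fy=s,interpolation=cv2.INTER_CUBIC));print(s)
    # wrench: points above 8..60 mm
    D=P[...,2]; m=((D>.02)&(D<.06)).astype(np.uint8)
    k,l,st,ce=cv2.connectedComponentsWithStats(m)
    for i in range(1,k):
        if st[i,4]>80:
            q=P[l==i];(c,sz,a)=cv2.minAreaRect((q[:,:2]*1000).astype(np.float32));print(ce[i].round(),st[i,4],np.round(c),np.round(sz),round(a,1),q[:,2].max().round(3))
E
```

```text
scene (222, 183) [ 0.592 -0.17   0.042] ray z=.04 [ 0.587 -0.177  0.03 ]
scene (277, 150) [ 0.371 -0.134  0.033] ray z=.04 [ 0.369 -0.135  0.03 ]
scene (287, 236) [0.609 0.106 0.039] ray z=.04 [0.604 0.103 0.03 ]
scene (285, 221) [0.558 0.057 0.01 ] ray z=.04 [0.568 0.065 0.03 ]
scene (312, 243) [0.563 0.164 0.005] ray z=.04 [0.576 0.172 0.03 ]
3
[106.  15.] 862 [  282. -1229.] [255. 505.] 41.0 0.06
[231.  54.] 676 [ 111. -600.] [173. 327.] 43.4 0.06
[14. 97.] 314 [  796. -1022.] [ 20. 118.] 86.1 0.06
[376. 123.] 427 [70. 45.] [ 79. 195.] 33.0 0.06
[207. 131.] 156 [ 460. -368.] [36. 58.] 60.9 0.06
[243. 168.] 876 [ 484. -163.] [ 47. 273.] 81.1 0.054
[ 96. 203.] 494 [ 920. -478.] [106. 296.] 21.8 0.06
[168. 197.] 218 [ 738. -257.] [108. 107.] 13.1 0.034
[197. 219.] 254 [ 731. -140.] [64. 40.] 56.2 0.041
[288. 236.] 291 [602. 104.] [61. 59.] 34.1 0.045
[258. 264.] 426 [710.  88.] [ 99. 130.] 85.8 0.06
[315. 303.] 179 [726. 293.] [27. 60.] 32.9 0.06
[226. 323.] 198 [904. 146.] [40. 89.] 60.0 0.06
[312. 321.] 102 [759. 317.] [27. 63.] 36.4 0.06
[372. 318.] 150 [652. 427.] [19. 50.] 25.2 
[... 587 characters left out ...]
421. 139.] 381 [ 126. -651.] [ 68. 252.] 0.4 0.06
[207. 145.] 518 [ 814. -448.] [233.  88.] 67.4 0.06
[327. 159.] 238 [ 447. -368.] [58. 38.] 2.6 0.06
[222. 181.] 496 [ 724. -213.] [104. 207.] 12.3 0.037
[312. 191.] 1251 [ 479. -165.] [ 47. 273.] 81.9 0.052
[516. 253.] 1630 [57. 40.] [ 88. 192.] 43.6 0.06
[118. 245.] 687 [876. 145.] [89. 43.] 28.6 0.06
[204. 241.] 985 [707.  99.] [139.  56.] 4.9 0.06
[252. 249.] 422 [598. 104.] [55. 61.] 71.8 0.042
[ 94. 275.] 1159 [888. 232.] [89. 92.] 21.9 0.028
[151. 283.] 102 [752. 278.] [40. 11.] 27.6 0.06
[155. 310.] 611 [729. 318.] [69. 33.] 29.0 0.06
[234. 356.] 2154 [581. 398.] [166.  40.] 28.6 0.06
[ 44. 413.] 1212 [785. 537.] [174.  14.] 0.9 0.053
```

View pics/sidec.png

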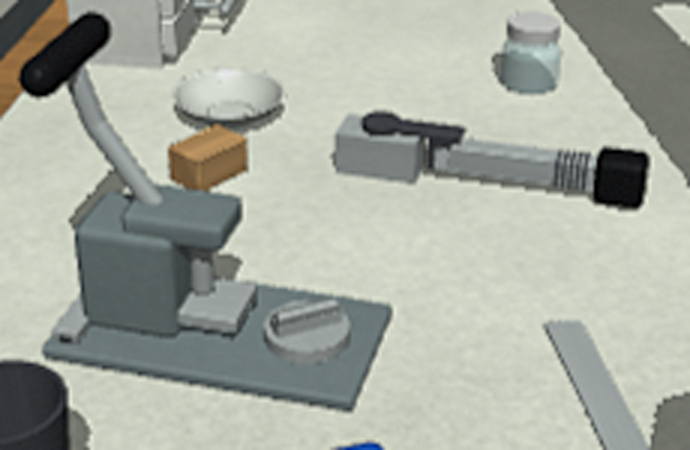

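View pics/scenec.png

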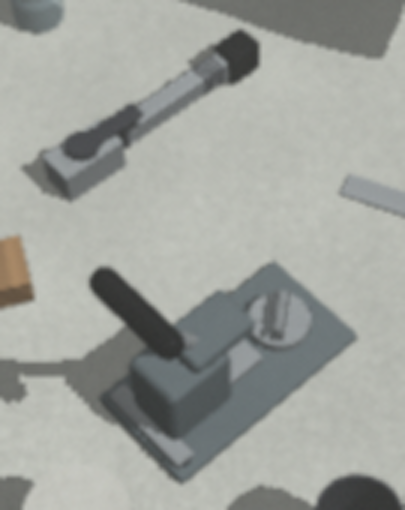

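The crops show the bolt as a round flange with a lug running from about (275,325) to (340,303) in the side crop. The lug is slightly skewed from the plate. The wrench lies clear of everything, with its handle towards the robot.

Run:
```python
from h import *
d=np.load("side0.npz");e=np.load("scene0.npz")
f=lambda u,v:(150+u/3,140+v/3)
g=lambda u,v:(195+u/3,130+v/3)
def yaw(a,b): w=b-a; return np.degrees(np.arctan2(w[1],w[0])).round(1),np.hypot(*w[:2]).round(3)
# lug top edges, z=.04
a,b=ray(d,*f(340,303),.04),ray(d,*f(275,325),.04);print("lug side",yaw(a,b),((a+b)/2).round(3))
a,b=ray(e,*g(277,290),.04),ray(e,*g(272,338),.04);print("lug scene",yaw(a,b),((a+b)/2).round(3))
# plate: near-robot corners and far
a,b=ray(d,*f(352,408),.012),ray(d,*f(47,355),.012);print("plate side",yaw(a,b),a,b)
a,b=ray(e,*g(355,336),.012),ray(e,*g(183,480),.012);print("plate scene",yaw(a,b),a,b)
a,b=ray(e,*g(273,263),.012),ray(e,*g(355,336),.012);print("front edge",yaw(a,b),a,b)
a=ray(d,*f(391,308),.012);print(a)
```

```text
lug side (np.float64(39.1), np.float64(0.053)) [0.594 0.11  0.04 ]
lug scene (np.float64(34.6), np.float64(0.054)) [0.607 0.102 0.04 ]
plate side (np.float64(-6.8), np.float64(0.222)) [0.55330693 0.17369006 0.012     ] [0.77409691 0.14754836 0.012     ]
plate scene (np.float64(-6.7), np.float64(0.223)) [0.56186591 0.16743398 0.012     ] [0.78328646 0.14133623 0.012     ]
front edge (np.float64(83.0), np.float64(0.116)) [0.54776506 0.05212819 0.012     ] [0.56186591 0.16743398 0.012     ]
[0.5405107 0.053997  0.012    ]
```

Run:
```python
from workcell import *
import numpy as np
from scipy.spatial.transform import Rotation as R
s=read_state();M=R.from_rotvec(s["tcp_rot"])
t=np.array([.467,-.162,.12]);print((M.inv().apply(t-s["tool_pos"])*1000).round(1), np.degrees(np.arctan2(*M.as_matrix()[[1,0],[0,0]])))
```

```text
[ 356.3 -207.    66.7] 24.743096595985026
```

```bash
python3 -m crank '[[[0,50,-29,7,5],[0,100,-58,13,10],[0,150,-87,20,15],[0,200,-116,27,20],[0,250,-145,33,25],[0,300,-174,40,30],[0,350,-203,47,33.2],[0,356,-207,47,33.2]]]' 50
python3 - <<'E'
from workcell import *
import cv2,numpy as np
s=read_state();g=get_image("wrist");print(s["tool_pos"],s["tcp_rot"],s["qpos"].round(2),s["ft_force"]);print(g["hand_eye"].round(4),g["mtx"])
cv2.imwrite("pics/w1.png",g["pixels"]);np.savez("w1.npz",p=s["tool_pos"],r=s["tcp_rot"],**g)
E
```

```text
time_s: 1.1
tool_pos: [0.4677, -0.1598, 0.1392]
tcp_rot: [-3.133, 0.227, 0.002]
ft_force: [0.2, -0.2, -0.2]
opening: 0.0929
grip_force: 0.0
[ 0.46774665 -0.1598441   0.13924779] [-3.13272645e+00  2.26645108e-01  1.72592402e-03] [-0.42  0.31  1.84  0.    0.99  1.29] [ 0.15481965 -0.19992195 -0.1879676 ]
[[ 7.000e-04 -9.699e-01 -2.433e-01  6.880e-02]
 [ 1.000e+00  6.000e-04  3.000e-04 -8.000e-04]
 [-2.000e-04 -2.433e-01  9.699e-01 -1.978e-01]
 [ 0.000e+00  0.000e+00  0.000e+00  1.000e+00]] [[325.1922621    0.         285.52121186]
 [  0.         325.1922621  206.49725353]
 [  0.           0.           1.        ]]
```

View pics/w1.png

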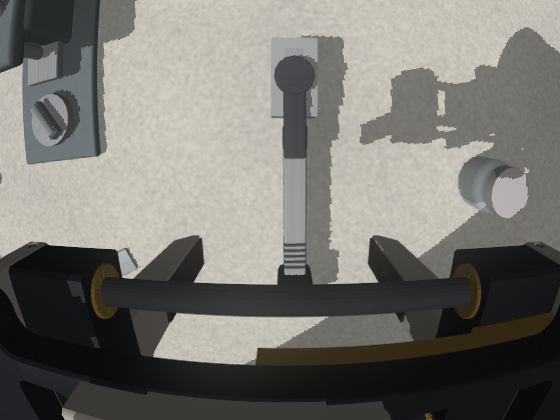

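The wrist view shows the wrench head's top at (271–317, 38–117), the bar centred at about u=294, and the bolt's lug at about (50,118).

```bash
cat >> h.py <<'E'
from scipy.spatial.transform import Rotation as Rn
def wray(d,u,v,h,p=None,r=None):
    K=d["mtx"];x,y=(u-K[0,2])/K[0,0],(v-K[1,2])/K[1,1];t=np.hypot(x,y)
    c=np.array([x/t*np.sin(t),y/t*np.sin(t),np.cos(t)])
    H=d["hand_eye"];M=Rn.from_rotvec(d["r"])
    o=M.apply(H[:3,3])+d["p"];w=M.apply(H[:3,:3]@c)
    return o+w*(h-o[2])/w[2]
E
python3 - <<'E'
from h import *
d=np.load("w1.npz")
def yaw(a,b): w=b-a; return np.degrees(np.arctan2(w[1],w[0])).round(1),np.hypot(*w[:2]).round(3)
c=[wray(d,*q,.04) for q in((271,38),(318,38),(318,117),(271,117))]
print(np.round(c,4),np.mean(c,0).round(4),yaw(c[3],c[0]),yaw(c[2],c[1]),yaw(c[0],c[1]))
a,b=[wray(d,*q,.036) for q in((294.5,162),(294.5,240))];print("bar",a,b,yaw(b,a))
print("lug",[yaw(wray(d,*q,.04),wray(d,*p,.04)) for q,p in(((63,136),(37,101)),((57,139),(31,108)))], wray(d,50,118.5,.04))
gx=d["pixels"];cv2.imwrite("pics/w1c.png",cv2.resize(gx[70:180,0:140],None,fx=5,fy=5,interpolation=cv2.INTER_CUBIC))
E
```

```text
[[ 0.6199 -0.1678  0.04  ]
 [ 0.6142 -0.2101  0.04  ]
 [ 0.5405 -0.1993  0.04  ]
 [ 0.5464 -0.1573  0.04  ]] [ 0.5802 -0.1836  0.04  ] (np.float64(-8.2), np.float64(0.074)) (np.float64(-8.3), np.float64(0.074)) (np.float64(-97.7), np.float64(0.043))
bar [ 0.50205372 -0.1724967   0.036     ] [ 0.42618879 -0.16201605  0.036     ] (np.float64(-7.9), np.float64(0.077))
lug [(np.float64(33.7), np.float64(0.059)), (np.float64(37.4), np.float64(0.057))] [0.59730654 0.08263608 0.04      ]
```

View pics/w1c.png

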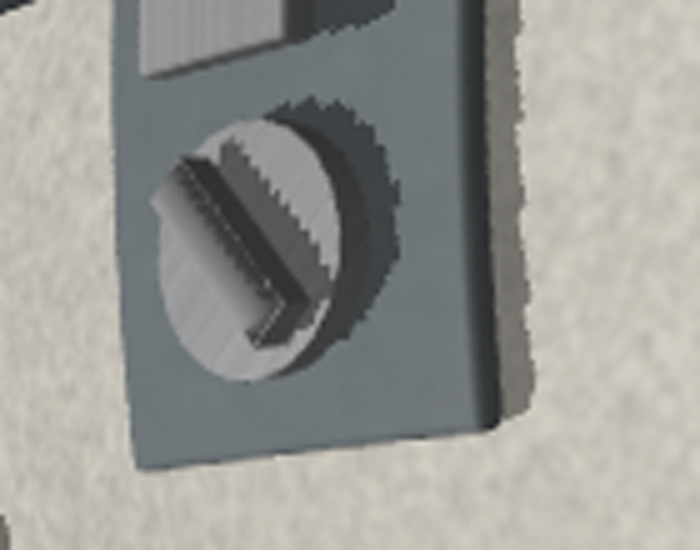

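```bash
python3 -m crank '[[[0,0,8,30,0],[0,0,8,70,0],[0,0,8,105,0],[0,0,8,125,0],[0,0,8,133,0],[0,0,8,133,0],[255,0,8,133,0],[255,0,8,133,0]]]' 55; python3 -m crank '[[[255,0,0,0,0],[255,0,0,0,0],[255,0,0,0,0],[255,0,0,-5,0],[255,0,0,-15,0],[255,0,0,-40,0],[255,0,0,-80,0],[255,0,0,-80,0]]]'
```

```text
time_s: 2.15
tool_pos: [0.4661, -0.1707, 0.0076]
tcp_rot: [3.133, -0.232, 0.002]
ft_force: [-1.3, -0.2, 0.5]
opening: 0.0777
grip_force: 0.0
time_s: 3.15
tool_pos: [0.4674, -0.1712, 0.09]
tcp_rot: [3.131, -0.232, 0.008]
ft_force: [0.3, 0.6, -0.3]
opening: 0.0007
grip_force: 0.0
```

```bash
python3 -m crank '[[[0,0,0,-20,0],[0,0,0,-50,0],[0,0,0,-50,0],[0,0,0,-50,0],[0,0,0,-50,0],[0,0,0,-50,0],[0,0,0,-50,0],[0,0,0,-50,0]]]'
python3 - <<'E'
from workcell import *
import cv2,numpy as np
s=read_state();g=get_image("wrist");print(s["tool_pos"],s["tcp_rot"],s["opening"])
cv2.imwrite("pics/w2.png",g["pixels"]);np.savez("w2.npz",p=s["tool_pos"],r=s["tcp_rot"],**g)
E
```

```text
time_s: 4.15
tool_pos: [0.4657, -0.1704, 0.1368]
tcp_rot: [-3.133, 0.232, 0.0]
ft_force: [0.4, -0.8, 0.4]
opening: 0.0765
grip_force: 0.0
[ 0.46568789 -0.17039756  0.13683439] [-3.13297553e+00  2.31670427e-01  2.03668620e-04] 0.07646852729340334
```

View pics/w2.png

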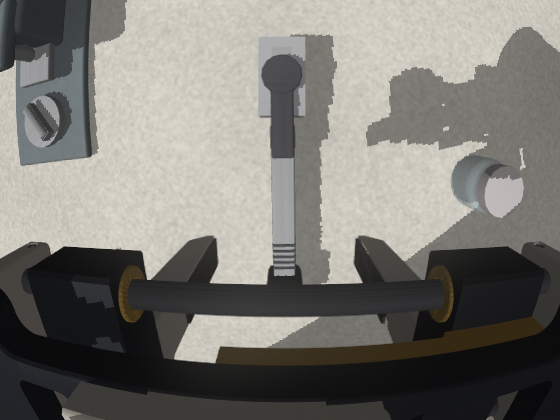

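The wrench is still where it was, with the bar at u≈283, straight under the gripper. The fingers had simply closed too slowly. I'll retry and allow them enough time.

```bash
python3 -m crank '[[[120,0,-2,30,0],[120,0,-2,70,0],[120,0,-2,105,0],[120,0,-2,125,0],[120,0,-2,131,0],[120,0,-2,131,0],[255,0,-2,131,0],[255,0,-2,131,0]]]' 55; python3 -m crank '[[[255,0,0,0,0],[255,0,0,0,0],[255,0,0,0,0],[255,0,0,0,0],[255,0,0,0,0],[255,0,0,0,0],[255,0,0,0,0],[255,0,0,0,0]]]'
```

```text
time_s: 5.2
tool_pos: [0.4664, -0.1686, 0.0066]
tcp_rot: [3.133, -0.232, 0.002]
ft_force: [0.1, -0.3, 0.2]
opening: 0.0337
grip_force: 0.0
time_s: 6.2
tool_pos: [0.466, -0.1684, 0.0059]
tcp_rot: [-3.133, 0.232, 0.0]
ft_force: [-0.2, -0.0, 0.2]
opening: 0.0004
grip_force: 0.0
```

Run:
```python
from workcell import *
import cv2,numpy as np
s=read_state();print(s["opening"],s["grip_force"],s["tool_pos"])
g=get_image("side");a=cv2.resize(g["pixels"][100:260,220:420],None,fx=2,fy=2)
w=get_image("wrist");print(read_state()["opening"])
cv2.imwrite("pics/c3.png",np.hstack([a,cv2.resize(w["pixels"][:,80:500],(320,320))]))
```

```text
0.00041209393221110756 0.0 [ 0.46599791 -0.16842378  0.00592567]
0.00033277486357935157
```

View pics/c3.png

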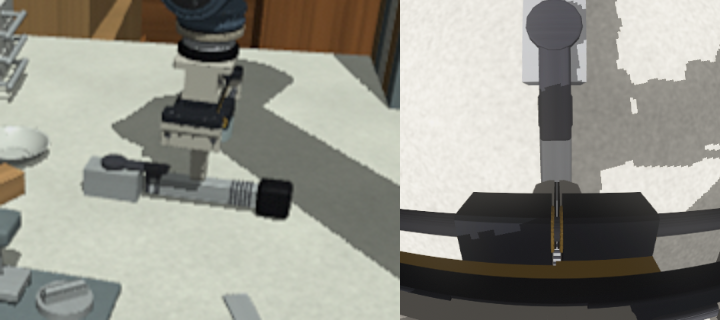

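The fingers are shut in line with the bar, so they look to be either above it or through it. I'll check heights with the depth map.

```bash
cat >> h.py <<'E'
def wcloud(d):
    K=d["mtx"];v,u=np.mgrid[:420,:560];x,y=(u-K[0,2])/K[0,0],(v-K[1,2])/K[1,1];t=np.hypot(x,y)+1e-9
    k=np.tan(t)/t;z=d["z_map"];c=np.stack([x*k*z,y*k*z,z],-1);H=d["hand_eye"]
    tl=c@H[:3,:3].T+H[:3,3];return tl,Rn.from_rotvec(d["r"]).apply(tl.reshape(-1,3)).reshape(tl.shape)+d["p"]
E
python3 - <<'E'
from h import *
from workcell import *
s=read_state();g=get_image("wrist");d=dict(g,p=s["tool_pos"],r=s["tcp_rot"]);T,W=wcloud(d)
for v in range(20,300,20): print(v,T[v,285].round(3),W[v,285].round(3))
print("desk",W[100,200],W[100,420])
d=np.load("w2.npz");T,W=wcloud(d);print([W[v,283].round(3) for v in(20,78,180,220)],W[100,150],W[200,330]) 
T0=T[238,218],T[238,212],T[238,358];print(T0)
d=np.load("side0.npz")
E
```

```text
20 [ 0.121 -0.001 -0.045] [ 0.585 -0.185  0.051]
40 [ 0.11  -0.001 -0.045] [ 0.575 -0.184  0.051]
60 [ 0.101 -0.001 -0.044] [ 0.566 -0.182  0.05 ]
80 [ 0.091 -0.001 -0.043] [ 0.556 -0.181  0.049]
100 [ 0.081 -0.001 -0.043] [ 0.547 -0.179  0.049]
120 [ 0.072 -0.001 -0.043] [ 0.537 -0.178  0.049]
140 [ 0.062 -0.001 -0.044] [ 0.528 -0.177  0.05 ]
160 [ 0.053 -0.001 -0.043] [ 0.518 -0.175  0.049]
180 [ 0.043 -0.001 -0.043] [ 0.509 -0.174  0.049]
200 [ 0.031 -0.001 -0.032] [ 0.497 -0.172  0.038]
220 [ 0.019 -0.001 -0.031] [ 0.485 -0.17   0.037]
240 [ 0.009 -0.001 -0.034] [ 0.475 -0.169  0.04 ]
260 [ 0.007 -0.001 -0.055] [ 0.473 -0.168  0.061]
280 [-0.003 -0.001 -0.058] [ 0.463 -0.167  0.063]
desk [ 0.56026799 -0.12684692 -0.00100473] [ 5.41768026e-01 -2.67652670e-01  5.29251803e-04]
[array([ 0.647, -0.194, -0.   ]), array([ 0.576, -0.184,  0.05 ]), array([ 0.485, -0.17 ,  0.037]), array([ 0.448, -0.165,  0.038])] [ 5.88891825e-01 -4.06586267e-02 -5.55570234e-05] [ 0.45065854 -0.21539877 -0.00101125]
(array([-0.0513521 , -0.07551042,  0.13740704]), array([ 0.01066422, -0.04022554, -0.03574843]), array([ 0.00946586,  0.03908431, -0.03224402]))
```

```bash
python3 -m crank '[[[255,0,0,0,0],[255,0,0,-3,0],[255,0,0,-6,0],[255,0,0,-10,0],[255,0,0,-15,0],[255,0,0,-20,0],[255,0,0,-25,0],[255,0,0,-25,0]]]'
python3 - <<'E'
from h import *
from workcell import *
s=read_state();g=get_image("wrist");d=dict(g,p=s["tool_pos"],r=s["tcp_rot"]);T,W=wcloud(d)
for v in range(20,260,20): print(v,T[v,285].round(3),W[v,285].round(3))
# finger extents: rows at several v, points nearer than desk
for v in(230,245): 
  print(v,[(u,*T[v,u].round(3)) for u in range(250,325,6)])
E
```

```text
time_s: 7.35
tool_pos: [0.4663, -0.1686, 0.0314]
tcp_rot: [3.133, -0.232, 0.001]
ft_force: [0.1, -0.5, -0.1]
opening: 0.0003
grip_force: 0.0
20 [ 0.13  -0.001 -0.018] [ 0.595 -0.187  0.049]
40 [ 0.118 -0.001 -0.019] [ 0.583 -0.185  0.05 ]
60 [ 0.106 -0.001 -0.019] [ 0.571 -0.183  0.05 ]
80 [ 0.095 -0.001 -0.016] [ 0.56  -0.181  0.048]
100 [ 0.084 -0.001 -0.018] [ 0.549 -0.18   0.049]
120 [ 0.072 -0.001 -0.018] [ 0.538 -0.178  0.05 ]
140 [ 0.061 -0.001 -0.018] [ 0.527 -0.177  0.049]
160 [ 0.05  -0.001 -0.017] [ 0.516 -0.175  0.048]
180 [ 0.037 -0.001 -0.007] [ 0.503 -0.173  0.038]
200 [ 0.025 -0.001 -0.006] [ 0.491 -0.171  0.037]
220 [ 0.012 -0.001 -0.006] [ 0.478 -0.169  0.037]
240 [ 0.01  -0.001 -0.035] [ 0.476 -0.169  0.066]
230 [(250, np.float64(-0.007), np.float64(-0.027), np.float64(0.031)), (256, np.float64(-0.007), np.float64(-0.023), np.float64(0.032)), (262, np.float64(-0.007), np.float64(-0.018), np.float64(0.032)), (268, np.float64(0.006), np.float64(-0.012), np.float64(-0.006)), (274, np.float64(0.006), np.float64(-0.008), np.float64(-0.006)), (280, np.float64(0.006), np.
[... 643 characters left out ...]
4(0.01), np.float64(-0.013), np.float64(-0.045)), (268, np.float64(0.011), np.float64(-0.009), np.float64(-0.046)), (274, np.float64(0.01), np.float64(-0.006), np.float64(-0.045)), (280, np.float64(0.011), np.float64(-0.003), np.float64(-0.046)), (286, np.float64(0.009), np.float64(-0.0), np.float64(-0.042)), (292, np.float64(0.011), np.float64(0.003), np.float64(-0.045)), (298, np.float64(0.011), np.float64(0.006), np.float64(-0.046)), (304, np.float64(0.011), np.float64(0.009), np.float64(-0.045)), (310, np.float64(0.011), np.float64(0.012), np.float64(-0.046)), (316, np.float64(-0.019), np.float64(0.022), np.float64(0.032)), (322, np.float64(-0.019), np.float64(0.027), np.float64(0.031))]
```

Run:
```python
from h import *
from workcell import *
s=read_state();g=get_image("wrist");d=dict(g,p=s["tool_pos"],r=s["tcp_rot"]);T,W=wcloud(d)
for v in range(226,256,2): print(v,T[v,278].round(3),T[v,294].round(3),g["pixels"][v,278])
for n in("side","scene"):
    P=cloud(get_image(n));L=Rn.from_rotvec(d["r"]).inv().apply((P-d["p"]).reshape(-1,3))
    m=(abs(L[:,0])<.03)&(abs(L[:,1])<.03)&(L[:,2]<.03)&(L[:,2]>-.09);q=L[m];q=q[q[:,2].argsort()]
    for a in np.arange(-.09,.03,.006):
        r=q[(q[:,2]>=a)&(q[:,2]<a+.006)]
        if len(r):print(n,a.round(3),len(r),r.min(0).round(3),r.max(0).round(3))
```

```text
226 [ 0.008 -0.005 -0.007] [ 0.008  0.005 -0.006] [188 188 186]
228 [ 0.007 -0.005 -0.007] [ 0.007  0.005 -0.007] [187 187 186]
230 [ 0.006 -0.005 -0.007] [ 0.006  0.005 -0.007] [188 186 186]
232 [ 0.004 -0.005 -0.006] [ 0.004  0.005 -0.006] [188 186 185]
234 [ 0.003 -0.005 -0.006] [ 0.003  0.005 -0.007] [188 186 187]
236 [ 0.011 -0.005 -0.032] [ 0.011  0.004 -0.031] [100 105 107]
238 [ 0.011 -0.005 -0.034] [ 0.011  0.004 -0.035] [77 81 84]
240 [ 0.011 -0.005 -0.038] [ 0.011  0.004 -0.038] [76 81 83]
242 [ 0.011 -0.005 -0.041] [ 0.011  0.004 -0.041] [76 80 83]
244 [ 0.011 -0.005 -0.044] [ 0.01   0.004 -0.043] [75 79 82]
246 [ 0.011 -0.004 -0.047] [ 0.011  0.003 -0.047] [76 80 82]
248 [ 0.011 -0.004 -0.049] [ 0.011  0.003 -0.049] [75 79 81]
250 [ 0.011 -0.004 -0.053] [ 0.011  0.003 -0.052] [75 79 81]
252 [ 0.011 -0.004 -0.056] [ 0.011  0.003 -0.056] [74 79 81]
254 [ 0.037 -0.003 -0.122] [ 0.037  0.001 -0.122] [40 41 42]
side -0.084 14 [-0.011 -0.023 -0.083] [ 0.005 -0.017 -0.078]
side -0.078 18 [-0.011 -0.021 -0.078] [ 0.007 -0.007 -0.072]
side -0.072 20 [-0.011 -0.022 -0.072] [ 0.006
[... 1195 characters left out ...]
0.054] [ 0.01   0.011 -0.049]
scene -0.048 12 [-0.003 -0.021 -0.048] [ 0.011  0.01  -0.042]
scene -0.042 7 [ 0.006 -0.018 -0.041] [ 0.009  0.01  -0.036]
scene -0.036 5 [ 0.007 -0.01  -0.036] [ 0.01   0.008 -0.032]
scene -0.018 1 [-0.008 -0.007 -0.014] [-0.008 -0.007 -0.014]
scene -0.012 34 [-0.027 -0.017 -0.011] [ 0.029  0.004 -0.006]
scene -0.006 62 [-0.026 -0.019 -0.006] [ 0.028  0.009 -0.   ]
scene 0.0 23 [-0.027 -0.019  0.   ] [ 0.029 -0.004  0.006]
scene 0.006 17 [-0.026 -0.017  0.006] [ 0.028 -0.013  0.012]
scene 0.012 17 [-0.027 -0.018  0.013] [ 0.03  -0.013  0.018]
scene 0.018 2 [-0.024 -0.014  0.02 ] [ 0.004 -0.011  0.021]
scene 0.024 17 [-0.03  -0.03   0.026] [ 0.029 -0.01   0.03 ]
```

All three views agree that the physical fingertips end 31 mm short of the reported TCP, so the shut fingers were only hovering above the bar. I'll treat tip = TCP − 31 mm and go 31 mm deeper.

```bash
python3 -m crank '[[[100,0,0,0,0],[100,0,0,0,0],[100,0,0,0,0],[100,0,0,0,0],[100,0,0,0,0],[100,0,0,0,0],[100,0,0,0,0],[100,0,0,0,0]]]' 55; python3 -m crank '[[[100,0,0,15,0],[100,0,0,30,0],[100,0,0,42,0],[100,0,0,50,0],[100,0,0,55,0],[100,0,0,57,0],[255,0,0,57,0],[255,0,0,57,0]]]'; python3 -m crank '[[[255,0,0,0,0],[255,0,0,0,0],[255,0,0,0,0],[255,0,0,0,0],[255,0,0,0,0],[255,0,0,0,0],[255,0,0,0,0],[255,0,0,0,0]]]'
```

```text
time_s: 8.55
tool_pos: [0.466, -0.1684, 0.0309]
tcp_rot: [-3.133, 0.232, 0.0]
ft_force: [0.0, 0.5, 0.8]
opening: 0.0564
grip_force: 0.0
time_s: 9.55
tool_pos: [0.4662, -0.1685, -0.0258]
tcp_rot: [3.133, -0.232, 0.001]
ft_force: [0.3, 0.8, -0.2]
opening: 0.041
grip_force: 0.0
time_s: 10.55
tool_pos: [0.4661, -0.1685, -0.0259]
tcp_rot: [3.133, -0.232, 0.0]
ft_force: [-0.7, 2.3, 4.8]
opening: 0.0216
grip_force: 55.0
```

```bash
python3 -m crank '[[[255,0,0,-5,0],[255,0,0,-20,0],[255,0,0,-45,0],[255,0,0,-70,0],[255,-4,-20,-90,-4],[255,-8,-40,-90,-10],[255,-12,-60,-90,-17],[255,-16,-80,-90,-24]]]'; python3 -m crank '[[[255,-11,-26,0,-7],[255,-19,-48,0,-14],[255,-27,-68,0,-19],[255,-31,-79,0,-20.3],[255,-31,-79,0,-20.3],[255,-31,-79,0,-20.3],[255,-31,-79,0,-20.3],[255,-31,-79,0,-20.3]]]'
python3 - <<'E'
from workcell import *
import cv2,numpy as np
s=read_state();g=get_image("wrist");print(s["tool_pos"],s["tcp_rot"])
cv2.imwrite("pics/w4.png",g["pixels"]);np.savez("w4.npz",p=s["tool_pos"],r=s["tcp_rot"],**g)
E
```

```text
time_s: 11.55
tool_pos: [0.4617, -0.0863, 0.0647]
tcp_rot: [3.112, 0.431, 0.0]
ft_force: [0.7, 0.1, -5.6]
opening: 0.0216
grip_force: 55.0
time_s: 12.55
tool_pos: [0.4111, -0.0194, 0.0639]
tcp_rot: [2.99, 0.965, 0.0]
ft_force: [0.7, -0.1, -4.8]
opening: 0.0215
grip_force: 55.0
[ 0.41110157 -0.01942494  0.06390097] [2.98955186e+00 9.65474943e-01 1.04254062e-05]
```

View pics/w4.png

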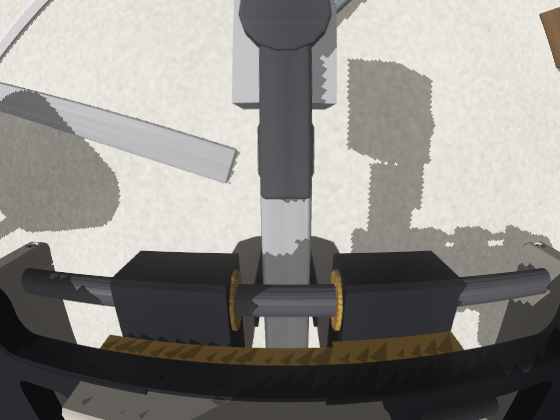

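The wrist view shows the head filling the top of the frame and hiding the bolt area. I'll take the bolt from the earlier wrist frames and the fixed cameras.

Run:
```python
from h import *
d1=np.load("w1.npz")
f=lambda u,v:(u/5,70+v/5)
A=wray(d1,*f(140,468),.012);B=wray(d1,*f(495,430),.012);print("corners w1",A,B,np.hypot(*(A-B)[:2]))
print("flange w1",wray(d1,*f(246,250),.024)," lug",wray(d1,*f(222,250),.040))
for n in("w1","w2"):
    d=np.load(n+".npz");T,W=wcloud(d)
    # flange/lug by height in bolt region
    m=(abs(W[...,0]-.6)<.05)&(abs(W[...,1]-.1)<.06)
    l=W[m&(W[...,2]>.034)&(W[...,2]<.046)];fl=W[m&(W[...,2]>.021)&(W[...,2]<.028)]
    for q in(l,fl):
        if len(q)>8: print(n,len(q),q.mean(0).round(4),[np.round(x,1) for x in cv2.minAreaRect((q[:,:2]*1000).astype(np.float32))])
for n in("scene","side"):
    d=np.load(n+"0.npz");W=cloud(d);m=(abs(W[...,0]-.6)<.045)&(abs(W[...,1]-.105)<.045)
    for a,b in((.034,.05),(.019,.029)):
        q=W[m&(W[...,2]>a)&(W[...,2]<b)];print(n,len(q),q.mean(0).round(4),[np.round(x,1) for x in cv2.minAreaRect((q[:,:2]*1000).astype(np.float32))])
```

```text
corners w1 [0.55792191 0.15958982 0.012     ] [0.54289392 0.04149668 0.012     ] 0.11904549790045431
flange w1 [0.59922462 0.09783545 0.024     ]  lug [0.59799871 0.09168686 0.04      ]
w1 531 [0.6126 0.0934 0.0375] [array([612.8,  92.7]), array([74.2, 49.3]), np.float64(0.1)]
w1 1095 [0.6003 0.0928 0.0241] [array([609.6,  99. ]), array([79.9, 63.1]), np.float64(0.6)]
w2 518 [0.6125 0.093  0.0375] [array([612.9,  92.7]), array([50.7, 74. ]), np.float64(89.9)]
w2 1056 [0.6002 0.0927 0.024 ] [array([609.4,  98.7]), array([79.6, 61.9]), np.float64(0.0)]
scene 63 [0.6016 0.1036 0.0383] [array([600., 103.]), array([50. , 12.9]), np.float64(31.4)]
scene 219 [0.6012 0.1058 0.0233] [array([601.7, 103.9]), array([60.7, 59.4]), np.float64(34.1)]
side 131 [0.6046 0.1022 0.0374] [array([613.9, 100.5]), array([41.8, 72.6]), np.float64(74.6)]
side 286 [0.5951 0.112  0.0238] [array([605.1, 101.7]), array([56.4, 77.4]), np.float64(76.7)]
```

```bash
python3 -m crank '[[[255,20,3,0,0],[255,45,6,0,0],[255,70,10,0,0],[255,90,13,0,0],[255,103,15,5,0],[255,106,15,12,0],[255,106,15,20,0],[255,106,15,20,0]]]'
cat > head.py <<'E'
from h import *
from workcell import *
s=read_state();a=2*np.arctan2(s["tcp_rot"][1],s["tcp_rot"][0]);M=Rn.from_rotvec(s["tcp_rot"]).as_matrix()
under=s["tool_pos"][2]+.0258;x=M[:2,0]
print("z under",under.round(4),"yaw",np.degrees(np.arctan2(x[1],x[0])).round(2),"nominal socket",(s["tool_pos"][:2]+.115*x).round(4))
for n in("scene","side"):
    d=get_image(n);W=cloud(d);np.savez(n+"1.npz",**d)
    c=s["tool_pos"][:2]+.115*x;r=np.hypot(W[...,0]-c[0],W[...,1]-c[1])
    q=W[(r<.06)&(W[...,2]>under+.03)&(W[...,2]<under+.055)];L=(q[:,:2]-s["tool_pos"][:2])@np.c_[x,[x[1],-x[0]]];q=q[(L[:,0]>.07)]
    R=cv2.minAreaRect((q[:,:2]*1000).astype(np.float32));print(n,len(q),[np.round(v,1) for v in R],q[:,2].max().round(4))
    d=np.load(n+"0.npz");W=cloud(d);r=np.hypot(W[...,0]-.6,W[...,1]-.104)
    for lo,hi,rr in((.035,.05,.036),(.019,.05,.037)):
        q=W[(r<rr)&(W[...,2]>lo)&(W[...,2]<hi)];print("  bolt",n,lo,len(q),q.mean(0).round(4),[np.round(v,1) for v in cv2.minAreaRect((q[:,:2]*1000).astype(np.float32))])
    if n=="scene": cv2.imwrite("pics/s5.png",cv2.resize(get_image(n)["pixels"][170:300,210:340],None,fx=4,fy=4,interpolation=cv2.INTER_CUBIC))
d=np.load("w1.npz");T,W=wcloud(d);r=np.hypot(W[...,0]-.6,W[...,1]-.095);q=W[(r<.033)&(W[...,2]>.037)&(W[...,2]<.046)]
print("w1 lug",len(q),q.mean(0),[np.round(v,1) for v in cv2.minAreaRect((q[:,:2]*1000).astype(np.float32))])
E
python3 head.py
```

```text
time_s: 13.6
tool_pos: [0.5045, 0.0305, 0.0431]
tcp_rot: [-2.989, -0.966, 0.003]
ft_force: [0.4, -0.6, -5.3]
opening: 0.0216
grip_force: 55.0
z under 0.0689 yaw 35.82 nominal socket [0.5978 0.0978]
scene 422 [array([609.2,  89.8]), array([98.1, 73.2]), np.float64(37.0)] 0.1224
  bolt scene 0.035 55 [0.6011 0.103  0.0388] [array([600., 103.]), array([50. , 12.9]), np.float64(31.4)]
  bolt scene 0.019 300 [0.6016 0.1052 0.027 ] [array([601.7, 103.9]), array([60.7, 59.4]), np.float64(34.1)]
side 717 [array([605. , 103.5]), array([103.1,  67.8]), np.float64(5.5)] 0.1216
  bolt side 0.035 100 [0.5967 0.1039 0.0381] [array([595.9, 103.4]), array([49.8, 14.3]), np.float64(31.1)]
  bolt side 0.019 434 [0.5947 0.1098 0.0281] [array([597.8, 104. ]), array([55.2, 60.8]), np.float64(71.8)]
w1 lug 261 [0.59934491 0.09693457 0.03943006] [array([599.9,  97.8]), array([45.9, 11.3]), np.float64(32.7)]
```

View pics/s5.png

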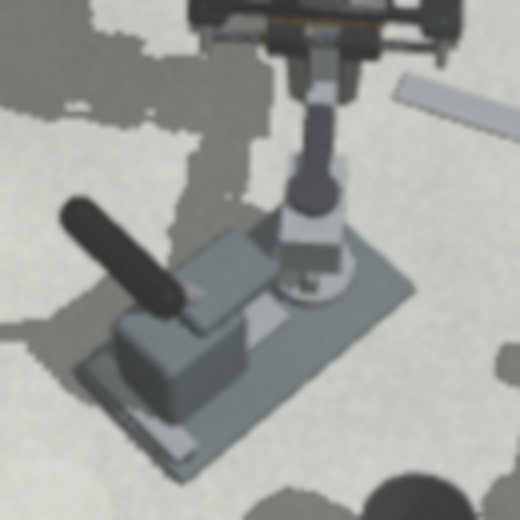

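The crop shows the head above the flange, roughly centred on it. The depth rectangles (50x14) give the lug yaw as about 31.5° and the centre as about (0.598,0.098). Next is a 4.3° turn about the socket, then a tight check of the head.

```bash
python3 -m crank '[[[255,0,-4,0,2],[255,0.3,-8.6,0,4.3],[255,0.3,-8.6,6,4.3],[255,0.3,-8.6,14,4.3],[255,0.3,-8.6,18,4.3],[255,0.3,-8.6,18,4.3],[255,0.3,-8.6,18,4.3],[255,0.3,-8.6,18,4.3]]]'
cat > head2.py <<'E'
from h import *
from workcell import *
s=read_state();M=Rn.from_rotvec(s["tcp_rot"]).as_matrix();x=M[:2,0]
under=s["tool_pos"][2]+.0258
print("z under",under.round(4),"yaw",np.degrees(np.arctan2(x[1],x[0])).round(2),"nominal socket",(s["tool_pos"][:2]+.115*x).round(4))
for n,b in(("scene",(3,6)),("side",(-2,4))):
    W=cloud(get_image(n)); L=(W-s["tool_pos"])@M-[.115,0,0]; h=W[...,2]-under
    m=(abs(L[...,0])<.05)&(abs(L[...,1])<.035)&(h>.035)&(h<.0445);q=W[m]
    R=cv2.minAreaRect((q[:,:2]*1000).astype(np.float32));print(n,len(q),np.round(R[0],1),"unbiased",np.round(np.array(R[0])-b,1),np.round(R[1],1),round(R[2],1))
    l=L[m]*1000;print("  tool-frame 2/98%",np.percentile(l,[2,98],0).round(1)[:,:2])
E
python3 head2.py
```

```text
time_s: 14.75
tool_pos: [0.501, 0.0379, 0.0261]
tcp_rot: [3.023, 0.854, 0.001]
ft_force: [1.0, -0.2, -4.9]
opening: 0.0218
grip_force: 55.0
z under 0.0519 yaw 31.54 nominal socket [0.599  0.0981]
scene 217 [595.8  99.7] unbiased [592.8  93.7] [87.8 42.4] 30.8
  tool-frame 2/98% [[-37.9 -23.7]
 [ 39.7  17.5]]
side 313 [599.2 110.2] unbiased [601.2 106.2] [104.2  48.9] 8.0
  tool-frame 2/98% [[-46.6 -25.2]
 [ 36.   18.5]]
```

```bash
python3 -m crank '[[[255,0.8,-1,3,0],[255,0.8,-1,7,0],[255,0.8,-1,10,0],[255,0.8,-1,12,0],[255,0.8,-1,14,0],[255,0.8,-1,16,0],[255,0.8,-1,16,0],[255,0.8,-1,16,0]]]'
```

```text
time_s: 15.85
tool_pos: [0.501, 0.0392, 0.01]
tcp_rot: [3.023, 0.854, 0.0]
ft_force: [-0.3, 0.7, -6.0]
opening: 0.0212
grip_force: 55.0
```

```bash
python3 -m crank '[[[255,0,0,1,0],[255,0,0,2,0],[255,0,0,3,0],[255,0,0,4,0],[255,0,0,5,0],[255,0,0,6,0],[255,0,0,6,0],[255,0,0,6,0]]]'
```

```text
time_s: 16.85
tool_pos: [0.501, 0.0392, 0.004]
tcp_rot: [-3.023, -0.854, -0.0]
ft_force: [-0.8, -0.0, -4.1]
opening: 0.0218
grip_force: 55.0
```

Under at about 0.030 m, with 10 mm engaged and no force. I'll continue to the flange.

```bash
python3 -m crank '[[[255,0,0,1,0],[255,0,0,2,0],[255,0,0,3,0],[255,0,0,4,0],[255,0,0,5,0],[255,0,0,5.5,0],[255,0,0,5.5,0],[255,0,0,5.5,0]]]'
```

```text
time_s: 17.85
tool_pos: [0.501, 0.0392, -0.0016]
tcp_rot: [-3.023, -0.854, -0.0]
ft_force: [0.4, -0.6, -5.4]
opening: 0.0215
grip_force: 55.0
```

```bash
python3 -m crank '[[[255,0,0,0.3,0],[255,0,0,0.6,0],[255,0,0,0.9,0],[255,0,0,1.2,0],[255,0,0,1.4,0],[255,0,0,1.4,0],[255,0,0,1.4,0],[255,0,0,1.4,0]]]'
```

```text
time_s: 18.85
tool_pos: [0.501, 0.0392, -0.0029]
tcp_rot: [-3.023, -0.854, -0.0]
ft_force: [-2.3, -1.2, -2.6]
opening: 0.0217
grip_force: 55.0
```

It's seated, with first contact at an underside height of about 0.023 m. Now I'll turn along the arc about the bolt axis: 16° first, since at least 33° remain.

```bash
python3 -m crank '[[[255,0.1,-4,0,2],[255,0.3,-8,0,4],[255,0.6,-12,0,6],[255,1.1,-16,0,8],[255,1.7,-20,0,10],[255,2.5,-23.9,0,12],[255,3.4,-27.8,0,14],[255,4.5,-31.7,0,16]]]'
cat > t.py <<'E'
from h import *
from workcell import *
s=read_state();M=Rn.from_rotvec(s["tcp_rot"]).as_matrix();f=M.T@s["ft_force"];x=M[:2,0]
m=M.T@s["torque"]
print("yaw",np.degrees(np.arctan2(x[1],x[0])).round(2),"f tool",f.round(2),"m",m.round(2),"soc",(s["tool_pos"][:2]+.115*x).round(4),"T",(f[1]*.115).round(2))
E
python3 t.py
```

```text
time_s: 19.85
tool_pos: [0.4892, 0.068, -0.0028]
tcp_rot: [3.112, 0.423, 0.003]
ft_force: [0.7, -7.2, -4.6]
opening: 0.0215
grip_force: 55.0
yaw 15.49 f tool [-1.23  7.08  4.59] m [-1.4   0.3  -0.02] soc [0.6001 0.0987] T 0.81
```

```bash
python3 -m crank '[[[255,0,-2.5,0,1.25],[255,0.1,-5,0,2.5],[255,0.25,-7.5,0,3.75],[255,0.45,-10,0,5],[255,0.7,-12.5,0,6.25],[255,1,-15,0,7.5],[255,1.35,-17.5,0,8.75],[255,1.75,-20,0,10]]]';python3 t.py
```

```text
time_s: 20.85
tool_pos: [0.4855, 0.0876, -0.0028]
tcp_rot: [3.137, 0.151, 0.003]
ft_force: [2.2, -8.6, -4.2]
opening: 0.0218
grip_force: 55.0
yaw 5.52 f tool [1.31 8.81 4.22] m [-1.7   0.48  0.14] soc [0.6    0.0986] T 1.01
```

```bash
python3 -m crank '[[[255,0,-1,0,0.5],[255,0,-2,0,1],[255,0.05,-3,0,1.5],[255,0.1,-4,0,2],[255,0.1,-5,0,2.5],[255,0.15,-6,0,3],[255,0.15,-6,0,3],[255,0.15,-6,0,3]]]';python3 t.py
```

```text
time_s: 21.85
tool_pos: [0.4851, 0.0935, -0.0028]
tcp_rot: [3.14, 0.07, 0.003]
ft_force: [1.1, -8.8, -3.2]
opening: 0.0213
grip_force: 55.0
yaw 2.56 f tool [0.73 8.84 3.26] m [-1.64  0.63  0.08] soc [0.6    0.0986] T 1.02
```

```bash
python3 -m crank '[[[255,0,-1,0,0.5],[255,0,-2,0,1],[255,0.05,-3,0,1.5],[255,0.1,-4,0,2],[255,0.1,-5,0,2.5],[255,0.15,-6,0,3],[255,0.15,-6,0,3],[255,0.15,-6,0,3]]]';python3 t.py
```

```text
time_s: 22.85
tool_pos: [0.4849, 0.0994, -0.0028]
tcp_rot: [3.14, -0.012, 0.003]
ft_force: [1.3, -9.2, -4.0]
opening: 0.0219
grip_force: 55.0
yaw -0.44 f tool [1.34 9.2  4.01] m [-1.66  0.67  0.11] soc [0.5999 0.0985] T 1.06
```

```bash
python3 -m crank '[[[255,0,-1,0,0.5],[255,0,-2,0,1],[255,0.05,-3,0,1.5],[255,0.1,-4,0,2],[255,0.1,-5,0,2.5],[255,0.15,-6,0,3],[255,0.15,-6,0,3],[255,0.15,-6,0,3]]]';python3 t.py
```

```text
time_s: 23.85
tool_pos: [0.4851, 0.1054, -0.0028]
tcp_rot: [3.139, -0.094, 0.003]
ft_force: [2.6, -10.0, -3.4]
opening: 0.0215
grip_force: 55.0
yaw -3.44 f tool [3.22 9.83 3.45] m [-1.78  0.78  0.06] soc [0.5999 0.0985] T 1.13
```

```bash
python3 -m crank '[[[255,0,-1,0,0.5],[255,0,-2,0,1],[255,0.05,-3,0,1.5],[255,0.1,-4,0,2],[255,0.1,-5,0,2.5],[255,0.1,-5,0,2.5],[255,0.1,-5,0,2.5],[255,0.1,-5,0,2.5]]]';python3 t.py
```

```text
time_s: 24.85
tool_pos: [0.4855, 0.1103, -0.0029]
tcp_rot: [3.136, -0.163, 0.003]
ft_force: [3.5, -10.1, -3.7]
opening: 0.0216
grip_force: 55.0
yaw -5.94 f tool [4.51 9.72 3.73] m [-1.79  0.8   0.12] soc [0.5999 0.0984] T 1.12
```

```bash
python3 -m crank '[[[255,0.1,-1,0,0.5],[255,0.2,-2,0,1],[255,0.3,-3,0,1.5],[255,0.4,-4,0,2],[255,0.4,-4,0,2],[255,0.4,-4,0,2],[255,0.4,-4,0,2],[255,0.4,-4,0,2]]]';python3 t.py
```

```text
time_s: 25.85
tool_pos: [0.4859, 0.1142, -0.0029]
tcp_rot: [3.133, -0.217, 0.001]
ft_force: [0.6, -10.9, -2.4]
opening: 0.0217
grip_force: 55.0
yaw -7.94 f tool [ 2.05 10.67  2.4 ] m [-1.78  0.7   0.12] soc [0.5998 0.0983] T 1.23
```

```bash
python3 -m crank '[[[255,0.1,-1,0,0.5],[255,0.1,-2,0,1],[255,0.1,-3,0,1.5],[255,0.1,-4,0,2],[255,0.1,-4,0,2],[255,0.1,-4,0,2],[255,0.1,-4,0,2],[255,0.1,-4,0,2]]]';python3 t.py
```

```text
time_s: 26.85
tool_pos: [0.4865, 0.1181, -0.0029]
tcp_rot: [3.128, -0.272, 0.001]
ft_force: [1.3, -10.3, -3.5]
opening: 0.0216
grip_force: 55.0
yaw -9.93 f tool [3.05 9.96 3.5 ] m [-1.84  0.78  0.07] soc [0.5998 0.0983] T 1.15
```

```bash
python3 -m crank '[[[255,0.1,-1,0,0.5],[255,0.1,-2,0,1],[255,0.1,-3,0,1.5],[255,0.1,-4,0,2],[255,0.1,-4,0,2],[255,0.1,-4,0,2],[255,0.1,-4,0,2],[255,0.1,-4,0,2]]]';python3 t.py
```

```text
time_s: 27.85
tool_pos: [0.4872, 0.122, -0.003]
tcp_rot: [3.123, -0.326, 0.001]
ft_force: [-0.7, -10.1, -2.6]
opening: 0.0218
grip_force: 55.0
yaw -11.93 f tool [1.37 9.98 2.57] m [-1.84  0.83  0.07] soc [0.5997 0.0982] T 1.15
```

```bash
cat > t.py <<'E'
from h import *
from workcell import *
F=[];m=[]
for i in range(6):
    s=read_state();M=Rn.from_rotvec(s["tcp_rot"]).as_matrix();F.append(M.T@s["ft_force"]);m.append(M.T@s["torque"]);get_image("wrist")
x=M[:2,0];f=np.mean(F,0)
print(s["time_s"],"yaw",np.degrees(np.arctan2(x[1],x[0])).round(2),"f",f.round(2),"m",np.mean(m,0).round(3),"T",(f[1]*.115).round(3))
E
python3 t.py
python3 -m crank '[[[255,0.1,-1,0,0.5],[255,0.1,-2,0,1],[255,0.1,-3,0,1.5],[255,0.1,-4,0,2],[255,0.1,-4,0,2],[255,0.1,-4,0,2],[255,0.1,-4,0,2],[255,0.1,-4,0,2]]]'|tail -3;python3 t.py
```

```text
28.1 yaw -11.93 f [ 2.54 10.15  2.77] m [-1.828  0.851  0.06 ] T 1.167
ft_force: [0.1, -9.9, -2.3]
opening: 0.0216
grip_force: 55.0
29.4 yaw -13.93 f [ 2.84 10.42  2.81] m [-1.863  0.913  0.089] T 1.198
```

```bash
python3 -m crank '[[[255,0.1,-1,0,0.5],[255,0.1,-2,0,1],[255,0.1,-3,0,1.5],[255,0.1,-4,0,2],[255,0.1,-4,0,2],[255,0.1,-4,0,2],[255,0.1,-4,0,2],[255,0.1,-4,0,2]]]'|tail -3;python3 t.py
```

```text
ft_force: [0.4, -12.2, -3.5]
opening: 0.0214
grip_force: 55.0
30.7 yaw -15.92 f [ 3.64 10.48  2.37] m [-1.888  0.94   0.077] T 1.205
```

```bash
python3 -m crank '[[[255,0.2,-1,0,0.5],[255,0.3,-2,0,1],[255,0.3,-3,0,1.5],[255,0.3,-4,0,2],[255,0.3,-4,0,2],[255,0.3,-4,0,2],[255,0.3,-4,0,2],[255,0.3,-4,0,2]]]'|tail -3;python3 t.py
```

```text
ft_force: [-0.9, -10.9, -0.8]
opening: 0.021
grip_force: 55.0
32.0 yaw -17.92 f [ 2.47 10.55  1.59] m [-1.902  0.862  0.046] T 1.214
```

```bash
python3 -m crank '[[[255,0.1,-1,0,0.5],[255,0.1,-2,0,1],[255,0.1,-3,0,1.5],[255,0.1,-4,0,2],[255,0.1,-4,0,2],[255,0.1,-4,0,2],[255,0.1,-4,0,2],[255,0.1,-4,0,2]]]'|tail -3;python3 t.py
```

```text
ft_force: [-1.0, -10.8, -0.9]
opening: 0.0215
grip_force: 55.0
33.3 yaw -19.92 f [ 2.38 10.68  1.31] m [-1.908  0.924  0.034] T 1.228
```

```bash
python3 -m crank '[[[255,0.1,-1,0,0.5],[255,0.1,-2,0,1],[255,0.1,-3,0,1.5],[255,0.1,-4,0,2],[255,0.1,-4,0,2],[255,0.1,-4,0,2],[255,0.1,-4,0,2],[255,0.1,-4,0,2]]]'|tail -3;python3 t.py
```

```text
ft_force: [-1.3, -11.5, -1.6]
opening: 0.0218
grip_force: 55.0
34.6 yaw -21.92 f [ 3.02 10.34  1.38] m [-1.921  0.929  0.032] T 1.189
```

```bash
cat >> t.py <<'E'
def ang(d):
    T,W=wcloud(d);zt=-.049-.0  # placeholder
    out=[]
    t=T[:,180:400];e=[]
    for v in range(0,110):
        r=t[v];k=(r[:,2]>-.0258-.056)&(r[:,2]<-.0258-.0+(-.033)+.026-.026)&(abs(r[:,1])<.035)
        if k.sum()>20:
            q=r[k];i,j=q[:,1].argmin(),q[:,1].argmax();e.append((q[i,0],q[i,1],q[j,0],q[j,1]))
    e=np.array(e);e=e[(e[:,0]>.082)]
    if len(e)<8: return None
    return [np.degrees(np.arctan(np.polyfit(e[:,a],e[:,a+1],1)[0])).round(2) for a in(0,2)],np.round(e.mean(0),4),len(e)
g=get_image("wrist");s=read_state();print("head angle",ang(dict(g,p=s["tool_pos"],r=s["tcp_rot"])))
w4=dict(np.load("w4.npz"));print("ref",ang(w4))
E
python3 -m crank '[[[255,0.1,-1,0,0.5],[255,0.1,-2,0,1],[255,0.1,-3,0,1.5],[255,0.1,-4,0,2],[255,0.1,-4,0,2],[255,0.1,-4,0,2],[255,0.1,-4,0,2],[255,0.1,-4,0,2]]]'|tail -3;python3 t.py
```

```text
ft_force: [-1.5, -12.0, -1.2]
opening: 0.0216
grip_force: 55.0
35.9 yaw -23.92 f [ 3.14 10.85  1.2 ] m [-1.957  1.013  0.014] T 1.248
head angle ([np.float64(-0.33), np.float64(-0.1)], array([ 0.1021, -0.0222,  0.1021,  0.0194]), 94)
ref ([np.float64(0.47), np.float64(0.5)], array([ 0.1022, -0.0207,  0.1022,  0.0209]), 96)
```

```bash
python3 -m crank '[[[255,0.1,-1,0,0.5],[255,0.1,-2,0,1],[255,0.1,-3,0,1.5],[255,0.1,-4,0,2],[255,0.1,-4,0,2],[255,0.1,-4,0,2],[255,0.1,-4,0,2],[255,0.1,-4,0,2]]]'|tail -3;python3 t.py
```

```text
ft_force: [-2.6, -10.8, -1.3]
opening: 0.0218
grip_force: 55.0
37.25 yaw -25.91 f [ 2.55 11.02  0.96] m [-1.954  1.066 -0.01 ] T 1.268
head angle ([np.float64(-0.33), np.float64(-0.3)], array([ 0.102 , -0.0222,  0.1021,  0.0193]), 94)
ref ([np.float64(0.47), np.float64(0.5)], array([ 0.1022, -0.0207,  0.1022,  0.0209]), 96)
```

```bash
python3 -m crank '[[[255,0.1,-0.8,0,0.4],[255,0.1,-1.6,0,0.8],[255,0.1,-2.4,0,1.2],[255,0.1,-3,0,1.5],[255,0.1,-3,0,1.5],[255,0.1,-3,0,1.5],[255,0.1,-3,0,1.5],[255,0.1,-3,0,1.5]]]'|tail -3;python3 t.py
```

```text
ft_force: [-1.4, -9.7, -0.6]
opening: 0.0218
grip_force: 55.0
38.6 yaw -27.42 f [ 3.21 10.27  0.82] m [-1.846  1.023  0.023] T 1.181
head angle ([np.float64(-1.87), np.float64(-2.26)], array([ 0.102 , -0.0219,  0.1021,  0.0197]), 94)
ref ([np.float64(0.47), np.float64(0.5)], array([ 0.1022, -0.0207,  0.1022,  0.0209]), 96)
```

The handle has broken over: torque is falling and the head angle has shifted about 1.8°. Another 2° should clear 0.04 rad while staying well below 0.15.

```bash
python3 -m crank '[[[255,0,-1,0,0.5],[255,0,-2,0,1],[255,0,-3,0,1.5],[255,0,-4,0,2],[255,0,-4,0,2],[255,0,-4,0,2],[255,0,-4,0,2],[255,0,-4,0,2]]]'|tail -3;python3 t.py
```

```text
ft_force: [-2.1, -9.7, -2.1]
opening: 0.0214
grip_force: 55.0
39.95 yaw -29.44 f [3.18 8.96 1.5 ] m [-1.585  1.051  0.146] T 1.03
head angle ([np.float64(-4.2), np.float64(-4.07)], array([ 0.1019, -0.0213,  0.1021,  0.0203]), 94)
ref ([np.float64(0.47), np.float64(0.5)], array([ 0.1022, -0.0207,  0.1022,  0.0209]), 96)
```

```bash
python3 -m crank '[[[255,0,-0.7,0,0.35],[255,0,-1.4,0,0.7],[255,0,-2,0,1],[255,0,-2.4,0,1.2],[255,0,-2.4,0,1.2],[255,0,-2.4,0,1.2],[255,0,-2.4,0,1.2],[255,0,-2.4,0,1.2]]]'|tail -3;python3 t.py
```

```text
ft_force: [-1.8, -8.3, -1.0]
opening: 0.0214
grip_force: 55.0
41.3 yaw -30.64 f [3.29 8.14 1.36] m [-1.446  1.016  0.186] T 0.936
head angle ([np.float64(-5.43), np.float64(-5.4)], array([ 0.1019, -0.0211,  0.1021,  0.0207]), 94)
ref ([np.float64(0.47), np.float64(0.5)], array([ 0.1022, -0.0207,  0.1022,  0.0209]), 96)
```

The break-over is confirmed at about 0.05–0.09 rad. Now I'll ease back into line and let go.

```bash
python3 -m crank '[[[255,0,2,0,-1],[255,0.1,4,0,-2],[255,0.2,6,0,-3],[255,0.3,8,0,-4],[255,0.4,10,0,-5],[255,0.6,12,0,-6],[255,0.6,12,0,-6],[255,0.6,12,0,-6]]]'|tail -3;python3 t.py
```

```text
ft_force: [-0.1, -7.0, -2.8]
opening: 0.0219
grip_force: 55.0
42.65 yaw -24.66 f [2.19 6.48 2.01] m [-1.182  0.817  0.271] T 0.745
head angle ([np.float64(0.53), np.float64(0.46)], array([ 0.1019, -0.0218,  0.102 ,  0.0198]), 95)
ref ([np.float64(0.47), np.float64(0.5)], array([ 0.1022, -0.0207,  0.1022,  0.0209]), 96)
```

```bash
python3 -m crank '[[[255,0,0.7,0,-0.35],[255,0,1.4,0,-0.7],[255,0,2,0,-1],[255,0,2.4,0,-1.2],[255,0,2.4,0,-1.2],[100,0,2.4,0,-1.2],[100,0,2.4,0,-1.2],[100,0,2.4,0,-1.2]]]'; python3 -m crank '[[[100,0,0,0,0],[100,0,0,0,0],[100,0,0,0,0],[100,0,0,0,0],[100,0,0,0,0],[100,0,0,0,0],[100,0,0,0,0],[100,0,0,0,0]]]';python3 t.py
```

```text
time_s: 43.75
tool_pos: [0.4943, 0.1451, -0.0028]
tcp_rot: [-3.076, 0.638, -0.0]
ft_force: [-0.2, -0.2, -0.8]
opening: 0.0466
grip_force: 0.0
time_s: 44.75
tool_pos: [0.4942, 0.1448, -0.003]
tcp_rot: [3.076, -0.639, -0.0]
ft_force: [0.1, 0.1, 0.1]
opening: 0.0564
grip_force: 0.0
45.0 yaw -23.46 f [-0.17 -0.16  0.08] m [ 0.063 -0.034  0.008] T -0.018
head angle ([np.float64(1.07), np.float64(1.2)], array([ 0.1016, -0.0219,  0.1015,  0.0197]), 95)
ref ([np.float64(0.47), np.float64(0.5)], array([ 0.1022, -0.0207,  0.1022,  0.0209]), 96)
```

It's released with no load. Now a straight lift clear, then a check.

```bash
python3 -m crank '[[[100,0,0,-5,0],[100,0,0,-15,0],[100,0,0,-35,0],[100,0,0,-60,0],[100,0,0,-90,0],[100,-30,0,-110,0],[100,-60,0,-110,0],[100,-60,0,-110,0]]]'
python3 - <<'E'
from h import *
from workcell import *
s=read_state();g=get_image("wrist");d=dict(g,p=s["tool_pos"],r=s["tcp_rot"]);T,W=wcloud(d)
m=(np.hypot(W[...,0]-.6,W[...,1]-.098)<.07)&(W[...,2]>.055)&(W[...,2]<.08);q=W[m];print(q[:,2].max(),np.median(q[:,2]),[np.round(v,1) for v in cv2.minAreaRect((q[:,:2]*1000).astype(np.float32))])
a=cv2.resize(g["pixels"],(400,300));b=cv2.resize(get_image("side")["pixels"][130:330,150:417],(400,300))
cv2.imwrite("pics/end.png",np.hstack([a,b]))
E
```

```text
time_s: 46.1
tool_pos: [0.4381, 0.1692, 0.1079]
tcp_rot: [-3.076, 0.637, -0.001]
ft_force: [0.0, -0.4, 0.2]
opening: 0.0566
grip_force: 0.0
0.07684003709884409 0.06986433662908592 [array([564.6, 115.9]), array([42.5, 60.5]), np.float64(66.2)]
```

View pics/end.png

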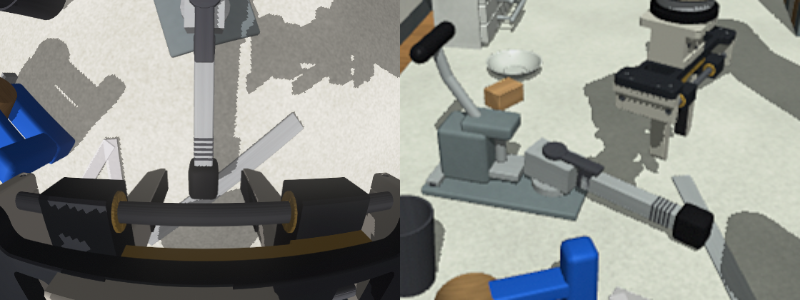

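The wrench sits level on the bolt (right half, around (550,165)) with its handle in line. The gripper is clear and the bystanders haven't moved.

```bash
python3 -c "
from workcell import *
print(sign_off())"
```

```text
the job is handed in; nothing more can be done
None
```

I handed the job in at about 46 s: the wrench was seated on the bolt, turned until it clicked (handle about 0.05–0.09 rad out of line), eased back into line, and left on the bolt with the gripper clear; no verdict came back.

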